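# Turn the viewing disc white side up

## Robot

A 6-joint arm with a two-finger parallel gripper is mounted at the origin on the work surface. World frame = base frame: x ahead of the robot, y to its left, z up, the work surface at z = 0. Lengths are in m, angles in rad, forces in N, time in s.
With the tool pointing down it reaches from about 0.3 to 0.875 m from the base axis. Payload 4.2 kg.
Tool frame: the origin (TCP) lies at the very end of the fingers, on their centre line; the grasp point (between the pads) lies 19 mm behind it; z points along the fingers, y is the direction in which the jaws open and shut (so a half turn about z gives the same grasp; the last joint's range is limited). The gripper opens to 85 mm and grips with 20 to 120 N. Pads are 22 mm wide; open, the fingers measure 114 mm over their backs; the gripper's body (76 mm by 85 mm) begins 54 mm behind the grasp point. The pads swing forward as they close: fully open they stand 13 mm farther back than shut.
Start: joints at [1.303, 0.32, 1.565, -0, 1.257, -0.02], TCP at [0.141, 0.557, 0.231] pointing down, gripper open.
Joint ranges: [-3.11, 3.11], [-0.84, 2.01], [0.21, 2.61], [-1.34, 4.49], [0.05, 2.63], [-2.56, 2.56]. Speed limits (rad/s): [2.57, 2.57, 3.14, 3.14, 3.14, 3.14].

## Interface

Orientations are given as a unit quaternion [x, y, z, w].
In Python, from workcell import telemetry, eyes, sign_off gives the robot as it stands.
- The arm moves only by the shell command python3 -m inch 'ROWS'. ROWS is JSON, a list of rows, each an object with "delta_pos": the shift along the tool's x, y, z in m, a list of three; "turn": the turn, a rotation vector about the tool's x, y, z in rad, a list of three; "gripper": the opening, from 0 (shut) to 1 (fully open). In form: [{"delta_pos": [dx, dy, dz], "turn": [ax, ay, az], "gripper": gripper}, ...]. A call has 1 to 8 rows; each row is the pose to reach, as a shift and turn from the pose commanded when the call began, along the tool's axes at that moment; what a row does not reach only later rows make up. A row lasts 1/12 s, in which the tool goes at most 41.7 mm and 7.16 degrees, less where a joint would pass 70% of its speed; a pose out of reach is approached as far as the arm can. A call with a gripper value outside its range is refused whole. The fingers move at their own pace and stop on an object; the grip force is fixed at half the most. Time passes only in rows, so rows that repeat a pose let the fingers close. It gives the time, the measured TCP pose, the force and the opening at its end, in the units of the state.
- telemetry.observe(): the state, without advancing time (a new reading comes with each control period).
- eyes.camera(name): name is "side" or "top"; returns the picture (400x640x3 uint8, red, green, blue); there is no depth.
- eyes.camera_model(name): a dict with "fov_y" (degrees; the focal length in pixels is half the picture's height over the tangent of half this angle, whatever the lens; pixels are square), "cx", "cy" (the principal point, pixels), "R" (3x3) and "t" (3): a world point X has camera coordinates R X + t. Camera axes: x right, y down, z forward; pixel columns grow to the right and rows downward; lengths in m; the calibration is good to about 2 mm. A picture is of the moment at which its call begins. camera_model takes no time and is no camera call.
- sign_off(): hands the job in, once; it reports no verdict.
The state is a dict: "clock": time; "joints": joint angles; "dq": joint speeds; "effort": joint torques, N m; "position": TCP position; "orientation": TCP orientation; "wrist_force": force on the tool from outside, world axes, zero at the start; "moment": the same for the moment, N m; "width": finger opening in m.
Only numpy, scipy, OpenCV 4.12 (cv2) and the standard library are available. Lean on these libraries where they do the work, as an engineer would, in place of code of your own. Each camera call takes 0.05 s, during which the arm holds its last target.

## Task

Two viewing discs are drying on the rack of the school chemistry bench; one still lies with its teal face up. Take the orange-handled spatula from its rest and with its blade tip that disc over from below, so that it lies flat along a lane of the rack with its white face up, then lay the spatula back on its rest as you found it and let go. Do not touch the discs with the gripper or the arm, and leave the disc that is already white as it lies.

Things in the scene. Friction and masses are not known exactly. Their poses are not given: they have to be found in the camera images.
- teal_disc_center (a point): Centre of the loose disc to turn over: 90 mm across, 8 mm thick, 0.11 kg, one face teal, the other white. Starts teal up across the two rails of either lane (centre 74 mm above the bench), within 4 mm of the lane centre line, in the rack's -y half. z axis points out of the teal face. Tipped over its edge on the rack's +y side, it lands about 70 mm further along.
- white_disc_center (a point): Centre of the second disc, same size and weight, already lying white face up in the other lane. It must stay as it lies.
- rack: Fixed rack, origin on the bench under its middle. Four 8 mm wide rails with non-slip grey rubber run along its y, -150 to 150 mm, tops 70 mm up, at x -81, -25, 25, 81 mm: lane centre lines x -53 and 53, 48 mm clear between rails, open below the rail tops down to a 12 mm high foot bar at each end, so a level blade enters from the -y end, facing the spatula, best to 10-25 mm past the disc's edge. +y half free.
- spatula_grip (a point): Centre of the orange handle of the loose spatula, 0.12 kg, level along its y, z up. Handle 18 wide, 16 high, 120 mm long; blade towards +y at this height, 28 wide, 2.5 thick, 60 mm long, tip 155 mm from here. Starts 58 mm above the bench on a fixed white rest: forks 43 mm either way along y, 10 thick, floors 50 mm up, 34 wide inside, cheeks to 66 mm; base plate 6 mm high. Lay it back here.
Things that resemble listed ones, but are neither listed nor needed, are in the scene too. Leave any blue or pink look-alike of the part that bears white_disc_center alone.

How it is judged:
By the outcome, as a careful person would: the job done as asked, in the order asked, and still so for the second after the job is handed in, with the robot touching nothing.
It also fails if it takes over 48 s, if anything falls off the work surface, if the arm or the gripper's body presses on something with over 40 N, if the wrist force passes 120 N, or if a joint passes its speed limit or range.

## Working session

There is one attempt and no reset: what is moved stays moved. The work goes in short steps, Python scripts to look and compute and a shell command to move; the robot and the scene stay as the last step left them, time stands still between calls to the robot, and variables do not carry over. Pictures are saved under pics/ and viewed, and the job is handed in when it is done.

```bash
ls; mkdir -p pics
python3 - <<'E'
from workcell import telemetry, eyes
import cv2
print(telemetry.observe())
for n in ("side","top"):
    im=eyes.camera(n); cv2.imwrite(f"pics/{n}0.png",im[:,:,::-1]); print(n,eyes.camera_model(n))
E
```

```text
pics
{'clock': 0.0, 'joints': array([ 1.30302683e+00,  3.20302688e-01,  1.56569952e+00,  1.71962325e-05,
        1.25741967e+00, -1.99713474e-02]), 'dq': array([ 9.47270747e-04, -1.78398946e-03, -6.41954649e-04, -4.32837964e-05,
       -3.98801149e-04, -1.48382385e-03]), 'effort': array([ 2.57904667e-04, -4.15531254e+01, -2.34173441e+01, -1.30425306e-04,
        7.96669687e-03,  1.96054202e-05]), 'position': array([0.14087791, 0.55696618, 0.23046812]), 'orientation': array([ 1.23584908e-01,  9.92333580e-01, -9.03992236e-04, -1.39224884e-04]), 'wrist_force': array([-0.60934982, -0.39067016,  0.04497762]), 'moment': array([-0.03848776, -0.03154449,  0.01447023]), 'width': 0.08543088651807111}
side {'fov_y': 57.84065563083128, 'cx': 314.0083074578774, 'cy': 196.6796077997022, 'R': array([[ 0.92165291, -0.38782476,  0.01216004],
       [-0.27706253, -0.67972372, -0.67912592],
       [ 0.27164731,  0.62254929, -0.73392106]]), 't': array([-0.54234854,  0.15000118,  0.81537324])}
top {'fov_y': 46.96902128615927, 'cx': 314.3878265729007, 'cy': 207.83590383460856, 'R': array([[-0.01121244, -0.99989939, -0.00868912],
       [-0.98331364,  0.01260353, -0.1814812 ],
       [ 0.18157246,  0.00650929, -0.98335602]]), 't': array([-0.08037228,  0.55228409,  0.95888039])}
```

View pics/side0.png

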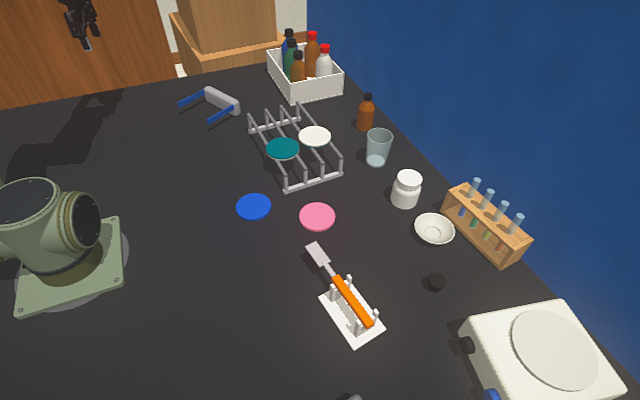

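View pics/top0.png

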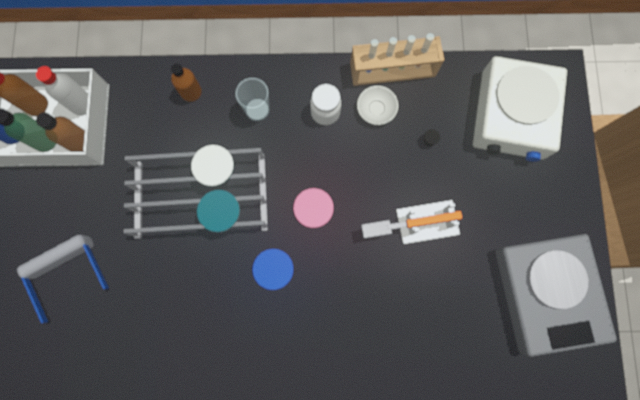

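```bash
cat > h.py <<'E'
import numpy as np, cv2
from scipy.optimize import least_squares
from workcell import telemetry, eyes
def K(m):
    f=200/np.tan(np.radians(m['fov_y'])/2); return f
def proj(n,X):
    m=eyes.camera_model(n); c=np.atleast_2d(X)@np.array(m['R']).T+m['t']; f=K(m)
    return np.c_[m['cx']+f*c[:,0]/c[:,2], m['cy']+f*c[:,1]/c[:,2]]
def ray(n,uv):
    m=eyes.camera_model(n); f=K(m); R=np.array(m['R'])
    d=R.T@np.array([(uv[0]-m['cx'])/f,(uv[1]-m['cy'])/f,1]); return -R.T@m['t'], d
def atz(n,uv,z):
    o,d=ray(n,uv); return o+d*(z-o[2])/d[2]
def tri(us,ut):
    A=[];b=[]
    for n,u in (('side',us),('top',ut)):
        o,d=ray(n,u); d/=np.linalg.norm(d); P=np.eye(3)-np.outer(d,d); A.append(P); b.append(P@o)
    x=np.linalg.lstsq(np.vstack(A),np.hstack(b),rcond=None)[0]
    return x, [np.linalg.norm(P@x-q) for P,q in zip(A,b)]
E
python3 - <<'E'
from h import *
np.set_printoptions(precision=4,suppress=True)
for n in('side','top'):
    im=cv2.imread(f'pics/{n}0.png')
    print(n,proj(n,[[0,0,0],[.141,.557,.231]]))
    c={'side':[(240,90,110,110),(290,230,110,130)],'top':[(115,135,165,115),(350,190,120,65)]}[n]
    for i,(x,y,w,h) in enumerate(c):
        s=min(800//w,600//h)
        cv2.imwrite(f'pics/{n}0c{i}.png',cv2.resize(im[y:y+h,x:x+w],None,fx=s,fy=s,interpolation=cv2.INTER_CUBIC)); print(s)
E
```

```text
side [[ 73.2255 263.2746]
 [ 94.33    47.6012]]
5
4
top [[275.8053 472.9589]
 [-73.3025 436.9369]]
4
6
```

View pics/side0c0.png

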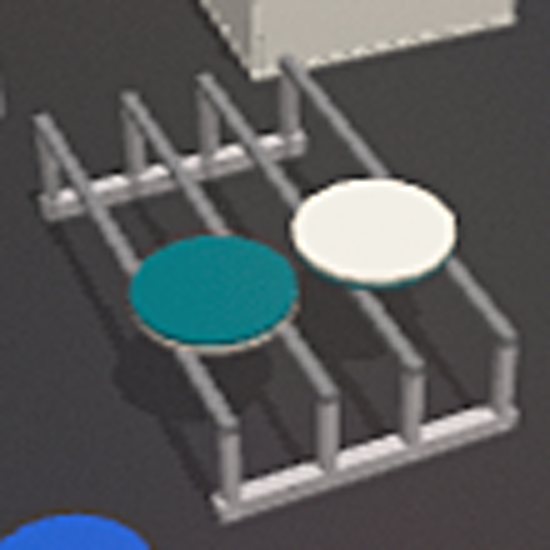

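View pics/side0c1.png

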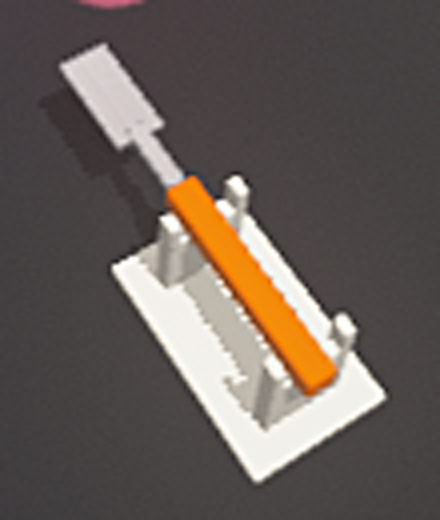

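View pics/top0c0.png

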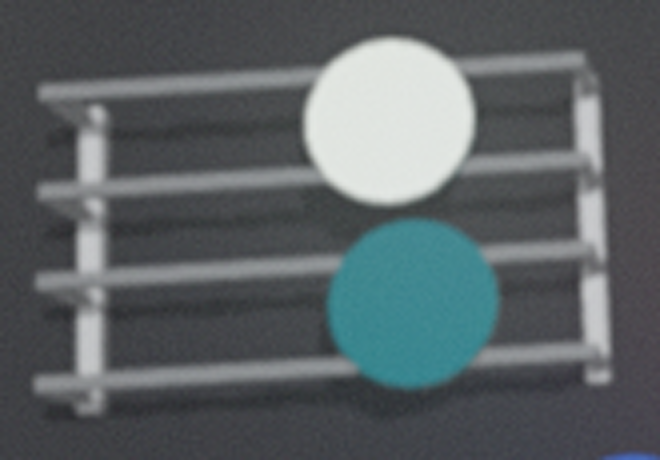

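View pics/top0c1.png

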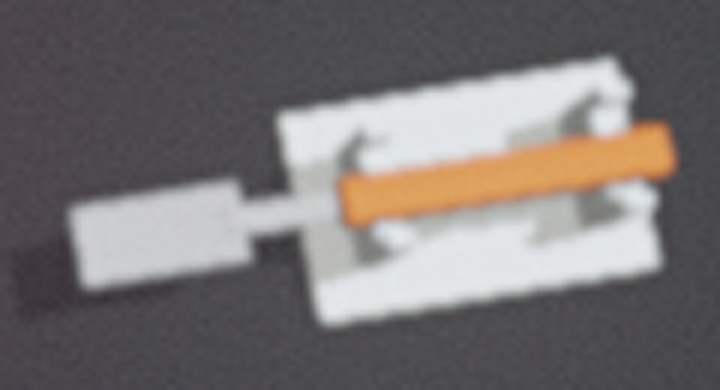

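Run:
```python
from h import *
np.set_printoptions(precision=4,suppress=True)
c={'s0':(240,90,5),'s1':(290,230,4),'t0':(115,135,4),'t1':(350,190,6)}
def o(k,p): x,y,s=c[k]; return np.array([x+(p[0]+.5)/s-.5, y+(p[1]+.5)/s-.5])
def T(name,ks,ps,kt,pt):
    x,r=tri(o(ks,ps),o(kt,pt)); print(name,x,np.array(r)*1000); return x
# rail end tops: near robot rail = A. -y end: side bottom (232,425); top right (600,352)
r={}
for n,ps,pt in [('A-',(232,425),(601,351)),('B-',(326,395),(592,248)),('C-',(413,365),(588,157)),('D-',(508,338),(583,61)),
 ('A+',(40,118),(36,386)),('B+',(130,97),(38,284)),('C+',(204,78),(40,193)),('D+',(288,60),(42,94))]:
    r[n]=T(n,'s0',ps,'t0',pt)
print('rail len',[np.linalg.norm(r[k+'+']-r[k+'-']) for k in 'ABCD'])
T('tealc','s0',(214,290),'t0',(413,303)); T('whitec','s0',(374,230),'t0',(390,121))
a=T('blade tipL','s1',(60,66),'t1',(80,290)); 
b=T('blade tipR','s1',(104,43),'t1',(67,207))
T('blade backL','s1',(120,150),'t1',(253,262)); T('blade backR','s1',(163,128),'t1',(239,180))
T('hand frontL','s1',(168,199),'t1',(346,226)); T('hand frontR','s1',(198,176),'t1',(341,179))
T('hand backL','s1',(312,385),'t1',(676,171)); T('hand backR','s1',(336,370),'t1',(668,124))
```

```text
A- [0.5177 0.0186 0.0728] [0.8039 0.8039]
B- [0.5729 0.0246 0.0696] [0.8205 0.8205]
C- [0.6231 0.027  0.0715] [0.876 0.876]
D- [0.6793 0.0305 0.0687] [0.0031 0.0031]
A+ [0.503  0.3218 0.0678] [0.4616 0.4616]
B+ [0.5599 0.3246 0.0667] [1.5521 1.5521]
C+ [0.6098 0.3266 0.0672] [0.8702 0.8702]
D+ [0.6671 0.3303 0.0643] [1.2176 1.2176]
rail len [np.float64(0.3035923864240525), np.float64(0.3003439462835344), np.float64(0.29991761543841505), np.float64(0.30009162614585505)]
tealc [0.5441 0.1192 0.0755] [0.41 0.41]
whitec [0.6447 0.1342 0.0763] [0.3641 0.3641]
blade tipL [ 0.4841 -0.1909  0.0558] [1.0515 1.0515]
blade tipR [ 0.513  -0.1868  0.057 ] [0.042 0.042]
blade backL [ 0.493  -0.2529  0.0579] [0.8355 0.8355]
blade backR [ 0.5212 -0.2489  0.0568] [0.9098 0.9098]
hand frontL [ 0.5053 -0.2872  0.0554] [0.2405 0.2405]
hand frontR [ 0.522  -0.2849  0.0631] [0.9455 0.9455]
hand backL [ 0.5226 -0.4038  0.0661] [0.6676 0.6676]
hand backR [ 0.5382 -0.4018  0.0653] [1.0329 1.0329]
```

```bash
cat >> h.py <<'E'
CR={'s0':('side',240,90,5),'s1':('side',290,230,4),'t0':('top',115,135,4),'t1':('top',350,190,6)}
def o(k,p):
    n,x,y,s=CR[k]; return n,np.array([x+(p[0]+.5)/s-.5, y+(p[1]+.5)/s-.5])
def W(p,loc):
    c,s=np.cos(p[2]),np.sin(p[2]); loc=np.asarray(loc,float)
    return np.c_[p[0]+c*loc[:,0]-s*loc[:,1], p[1]+s*loc[:,0]+c*loc[:,1], loc[:,2]+(p[3] if len(p)>3 else 0)]
def fit(obs,p0):
    def f(p):
        r=[]
        for k,pix,L in obs:
            n,uv=o(k,pix); r.append(proj(n,W(p,[L]))[0]-uv)
        return np.ravel(r)
    s=least_squares(f,p0,loss='soft_l1'); return s.x,f(s.x)
E
python3 - <<'E'
from h import *
np.set_printoptions(precision=4,suppress=True)
obs=[]
X=dict(A=-.081,B=-.025,C=.025,D=.081)
for n,ps,pt in [('A-',(232,425),(601,351)),('B-',(326,395),(592,248)),('C-',(413,365),(588,157)),('D-',(508,338),(583,61)),
 ('A+',(40,118),(36,386)),('B+',(130,97),(38,284)),('C+',(204,78),(40,193)),('D+',(288,60),(42,94))]:
    L=(X[n[0]],.15*(1 if n[1]=='+' else -1),.07)
    obs+=[('s0',ps,L),('t0',pt,L)]
for d in (3,4):
    p,r=fit(obs,[.59,.175,.05,0][:d]); print('rack',p,np.degrees(p[2]),'rms',r.std()); 
    if d==3: rack=p
obs=[('s0',(214,290),(0,0,.078)),('t0',(413,303),(0,0,.078))]
def loc(p,x):
    c,s=np.cos(p[2]),np.sin(p[2]); d=x[:2]-p[:2]; return np.array([c*d[0]+s*d[1],-s*d[0]+c*d[1]])
for d in (3,4):
    q,r=fit(obs,[.54,.12,0,0][:d]); print('teal',q,r,'rack-local',loc(rack,q))
obs=[('s0',(374,230),(0,0,.078)),('t0',(390,121),(0,0,.078))]
q,r=fit(obs,[.64,.13,0]); print('white',q,'rack-local',loc(rack,q))
S=[((60,66),(80,290),(-.014,.155,.05925)),((104,43),(67,207),(.014,.155,.05925)),
((120,150),(253,262),(-.014,.095,.05925)),((163,128),(239,180),(.014,.095,.05925)),
((168,199),(346,226),(-.009,.06,.066)),((198,176),(341,179),(.009,.06,.066)),
((312,385),(676,171),(-.009,-.06,.066)),((336,370),(668,124),(.009,-.06,.066))]
obs=[('s1',a,L) for a,b,L in S]+[('t1',b,L) for a,b,L in S]
for d in (3,4):
    p,r=fit(obs,[.52,-.34,.15,0][:d]); print('spat',p,np.degrees(p[2]),'rms',r.std()); print(r.reshape(-1,2).round(1).tolist())
E
```

```text
rack [0.591  0.1747 0.0496] 2.840067240879795 rms 0.463844657557795
rack [ 0.5914  0.1755  0.0496 -0.0016] 2.844393649697549 rms 0.4474095778972603
teal [0.5435 0.1181 0.    ] [-0.2786 -0.4048  0.2528 -0.1254] rack-local [-0.0502 -0.0542]
teal [ 0.544   0.1192  0.     -0.0025] [-0.1816  0.0447  0.0242 -0.1447] rack-local [-0.0497 -0.0532]
white [0.6441 0.1335 0.    ] rack-local [ 0.051  -0.0438]
spat [ 0.5214 -0.3443  0.1515] 8.68028703980791 rms 0.7700604406686847
[[-0.1, -0.0], [-0.1, 0.3], [-0.3, -0.5], [0.2, -0.9], [-0.9, -2.7], [-0.9, -1.0], [-0.6, 0.9], [1.3, -0.3], [1.3, -0.7], [1.1, 0.4], [-0.0, -0.6], [-0.2, 0.4], [0.6, 0.1], [-0.2, -0.3], [0.6, 0.2], [0.1, -0.2]]
spat [ 0.5219 -0.344   0.1517 -0.0025] 8.692769559078757 rms 0.6950678556936025
[[0.1, 0.5], [0.1, 0.8], [-0.2, 0.0], [0.3, -0.5], [-0.8, -2.2], [-0.9, -0.5], [-0.6, 1.2], [1.3, 0.0], [1.1, -0.8], [0.9, 0.3], [-0.3, -0.6], [-0.5, 0.4], [0.3, 0.0], [-0.6, -0.3], [0.2, 0.1], [-0.3, -0.2]]
```

```bash
cat >> h.py <<'E'
from scipy.spatial.transform import Rotation as Ro
def Rgoal(yaw_deg,pitch_deg=0):
    # tool y at world angle yaw, z down; pitch>0 lifts spatula tip (rot about spatula x)
    a=np.radians(yaw_deg); y=np.array([np.cos(a),np.sin(a),0]); z=np.array([0,0,-1.]); x=np.cross(y,z)
    return Ro.from_rotvec(y*np.radians(pitch_deg))*Ro.from_matrix(np.c_[x,y,z])
def go(pos,yaw,pitch=0,s=None):
    s=s or telemetry.observe(); R0=Ro.from_quat(s['orientation'])
    d=R0.inv().apply(np.array(pos)-s['position']); t=(R0.inv()*Rgoal(yaw,pitch)).as_rotvec()
    print('delta',d.round(4).tolist(),'turn',t.round(4).tolist(),'dist',np.linalg.norm(d).round(3))
E
python3 - <<'E'
from h import *
go([.43,.15,.25],45); go([.5216,-.3443,.2],8.6)
E
```

```text
delta [-0.3801, -0.3237, -0.0189] turn [-0.0016, 0.0004, 0.5376] dist 0.5
delta [-0.5901, -0.7804, 0.0318] turn [-0.0015, 0.001, 1.1729] dist 0.979
```

```bash
python3 -m inch '[{"delta_pos":[-0.02,-0.017,-0.003],"turn":[0,0,0.04],"gripper":1},{"delta_pos":[-0.045,-0.04,-0.008],"turn":[0,0,0.09],"gripper":1},{"delta_pos":[-0.072,-0.062,-0.012],"turn":[0,0,0.14],"gripper":1},{"delta_pos":[-0.1,-0.085,-0.016],"turn":[0,0,0.19],"gripper":1},{"delta_pos":[-0.128,-0.108,-0.019],"turn":[0,0,0.24],"gripper":1},{"delta_pos":[-0.156,-0.131,-0.019],"turn":[0,0,0.29],"gripper":1},{"delta_pos":[-0.184,-0.154,-0.019],"turn":[0,0,0.34],"gripper":1},{"delta_pos":[-0.212,-0.177,-0.019],"turn":[0,0,0.39],"gripper":1}]'
python3 - <<'E'
from h import *
go([.43,.15,.25],45); go([.48,-.05,.25],20)
E
```

```text
clock: 0.77
position: [0.3036, 0.3322, 0.2501]
orientation: [0.314, 0.949, -0.0, -0.0]
wrist_force: [0.5, 0.8, 0.4]
width: 0.0854
delta [-0.2101, -0.0707, 0.0002] turn [-0.0002, 0.0, 0.1456] dist 0.222
delta [-0.3697, -0.2013, 0.0002] turn [-0.0002, 0.0001, 0.5819] dist 0.421
```

```bash
python3 -m inch '[{"delta_pos":[-0.034,-0.019,0],"turn":[0,0,0.06],"gripper":1},{"delta_pos":[-0.068,-0.037,0],"turn":[0,0,0.12],"gripper":1},{"delta_pos":[-0.102,-0.056,0],"turn":[0,0,0.18],"gripper":1},{"delta_pos":[-0.136,-0.074,0],"turn":[0,0,0.24],"gripper":1},{"delta_pos":[-0.17,-0.093,0],"turn":[0,0,0.30],"gripper":1},{"delta_pos":[-0.204,-0.111,0],"turn":[0,0,0.36],"gripper":1},{"delta_pos":[-0.238,-0.13,0],"turn":[0,0,0.42],"gripper":1},{"delta_pos":[-0.272,-0.148,0],"turn":[0,0,0.48],"gripper":1}]'
python3 - <<'E'
from h import *
go([.5216,-.3443,.2],8.6)
E
```

```text
clock: 1.43
position: [0.4336, 0.051, 0.2501]
orientation: [0.532, 0.847, -0.0, -0.0]
wrist_force: [1.3, -0.0, 0.7]
width: 0.0857
delta [-0.3943, -0.0926, 0.0501] turn [-0.0003, -0.0002, 0.2997] dist 0.408
```

```bash
python3 -m inch '[{"delta_pos":[-0.035,-0.008,0],"turn":[0,0,0.04],"gripper":1},{"delta_pos":[-0.07,-0.016,0],"turn":[0,0,0.08],"gripper":1},{"delta_pos":[-0.106,-0.025,0.005],"turn":[0,0,0.12],"gripper":1},{"delta_pos":[-0.142,-0.033,0.01],"turn":[0,0,0.16],"gripper":1},{"delta_pos":[-0.178,-0.042,0.015],"turn":[0,0,0.20],"gripper":1},{"delta_pos":[-0.214,-0.05,0.02],"turn":[0,0,0.24],"gripper":1},{"delta_pos":[-0.25,-0.058,0.025],"turn":[0,0,0.28],"gripper":1},{"delta_pos":[-0.286,-0.067,0.03],"turn":[0,0,0.30],"gripper":1}]'
python3 - <<'E'
from h import *
go([.5216,-.3443,.12],8.6)
E
```

```text
clock: 2.1
position: [0.4984, -0.2353, 0.2196]
orientation: [0.652, 0.758, 0.0, -0.0]
wrist_force: [0.9, 0.0, 0.1]
width: 0.0853
delta [-0.1113, 0.0066, 0.0995] turn [-0.0004, -0.0007, 0.0008] dist 0.149
```

```bash
python3 -m inch '[{"delta_pos":[-0.03,0.002,0.02],"turn":[0,0,0.001],"gripper":1},{"delta_pos":[-0.06,0.0035,0.045],"turn":[0,0,0.001],"gripper":1},{"delta_pos":[-0.09,0.005,0.07],"turn":[0,0,0.001],"gripper":1},{"delta_pos":[-0.1113,0.0066,0.0995],"turn":[0,0,0.001],"gripper":1},{"delta_pos":[-0.1113,0.0066,0.0995],"turn":[0,0,0.001],"gripper":1}]'
python3 - <<'E'
from h import *
go([.5216,-.3443,.039],8.6)
for n in ("side","top"):
    im=eyes.camera(n)
    c={'side':(270,180,140,180),'top':(330,150,200,150)}[n]; x,y,w,h=c
    s=3 if n=='side' else 4
    cv2.imwrite(f"pics/{n}1.png",cv2.resize(im[y:y+h,x:x+w,::-1],None,fx=s,fy=s,interpolation=cv2.INTER_CUBIC))
E
```

```text
clock: 2.52
position: [0.5194, -0.3444, 0.1138]
orientation: [0.653, 0.758, -0.001, -0.005]
wrist_force: [-1.1, 0.0, -0.8]
width: 0.0852
delta [-0.0007, 0.0027, 0.0748] turn [-0.0079, -0.006, -0.0011] dist 0.075
```

View pics/side1.png

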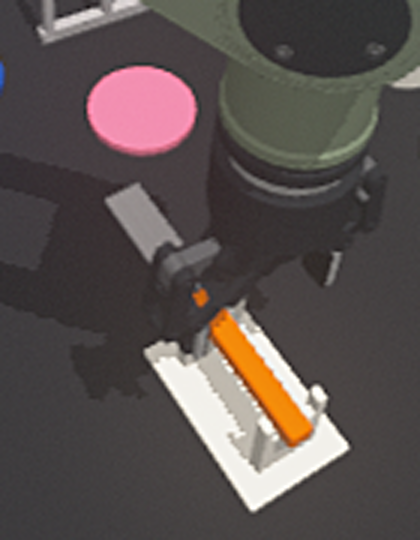

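View pics/top1.png

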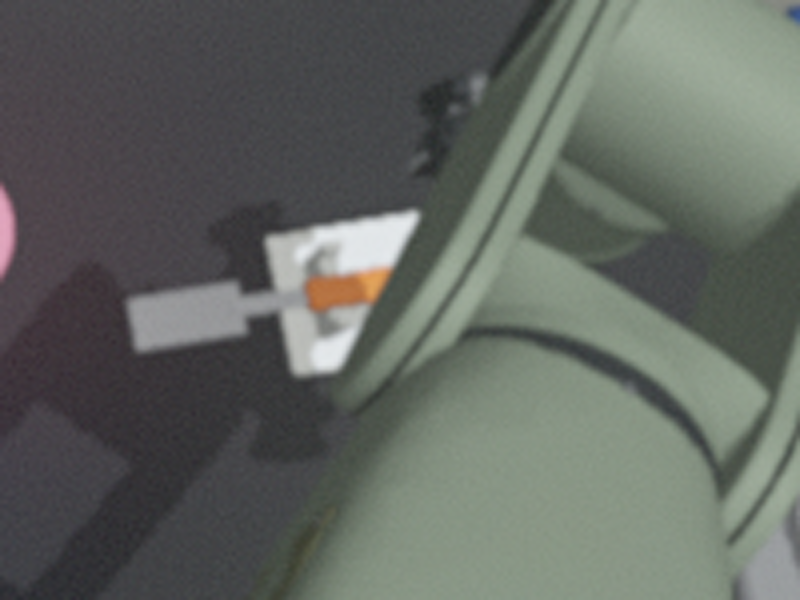

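```bash
python3 - <<'E'
from h import *
go([.5216,-.3443,.039],8.6)
E
python3 -m inch '[{"delta_pos":[0,0,0.0],"turn":[0,0,0],"gripper":1},{"delta_pos":[0,0,0.0],"turn":[0,0,0],"gripper":1}]'
python3 - <<'E'
from h import *
go([.5216,-.3443,.039],8.6)
E
```

```text
delta [-0.0023, 0.0005, 0.0799] turn [-0.0029, -0.0034, 0.0005] dist 0.08
clock: 2.78
position: [0.5226, -0.3418, 0.1225]
orientation: [0.651, 0.759, 0.0, 0.001]
wrist_force: [-0.5, -0.1, 0.8]
width: 0.0852
delta [-0.0022, -0.0016, 0.0835] turn [0.0021, 0.0014, 0.0029] dist 0.084
```

```bash
python3 -m inch '[{"delta_pos":[-0.001,0,0.015],"turn":[0,0,0],"gripper":1},{"delta_pos":[-0.001,0,0.032],"turn":[0,0,0],"gripper":1},{"delta_pos":[-0.001,0,0.05],"turn":[0,0,0],"gripper":1},{"delta_pos":[-0.001,0,0.065],"turn":[0,0,0],"gripper":1},{"delta_pos":[-0.001,0,0.075],"turn":[0,0,0],"gripper":1},{"delta_pos":[-0.001,0,0.081],"turn":[0,0,0],"gripper":1},{"delta_pos":[-0.001,0,0.081],"turn":[0,0,0],"gripper":1},{"delta_pos":[-0.001,0,0.081],"turn":[0,0,0],"gripper":1}]'
python3 - <<'E'
from h import *
go([.5216,-.3443,.039],8.6)
E
```

```text
clock: 3.45
position: [0.5227, -0.3434, 0.0407]
orientation: [0.651, 0.759, 0.0, 0.001]
wrist_force: [0.4, -0.1, -0.2]
width: 0.0855
delta [-0.0007, -0.0012, 0.0017] turn [0.0011, 0.0009, 0.0024] dist 0.002
```

```bash
python3 -m inch '[{"delta_pos":[-0.0005,-0.001,0.0015],"turn":[0,0,0],"gripper":1},{"delta_pos":[-0.0005,-0.001,0.0015],"turn":[0,0,0],"gripper":0},{"delta_pos":[-0.0005,-0.001,0.0015],"turn":[0,0,0],"gripper":0},{"delta_pos":[-0.0005,-0.001,0.0015],"turn":[0,0,0],"gripper":0},{"delta_pos":[-0.0005,-0.001,0.0015],"turn":[0,0,0],"gripper":0},{"delta_pos":[-0.0005,-0.001,0.0015],"turn":[0,0,0],"gripper":0},{"delta_pos":[-0.0005,-0.001,0.0015],"turn":[0,0,0],"gripper":0},{"delta_pos":[-0.0005,-0.001,0.0015],"turn":[0,0,0],"gripper":0}]'
python3 -m inch '[{"delta_pos":[0,0,0],"turn":[0,0,0],"gripper":0},{"delta_pos":[0,0,0],"turn":[0,0,0],"gripper":0}]'
python3 - <<'E'
from h import *
go([.5216,-.3443,.039],8.6); print(telemetry.observe())
E
```

```text
clock: 4.12
position: [0.5214, -0.3442, 0.0385]
orientation: [0.651, 0.759, 0.0, 0.0]
wrist_force: [-0.5, -0.1, 1.4]
width: 0.0168
clock: 4.28
position: [0.5214, -0.3442, 0.0385]
orientation: [0.651, 0.759, 0.0, 0.0]
wrist_force: [0.2, 0.8, 1.7]
width: 0.0169
delta [-0.0001, 0.0002, -0.0005] turn [0.0005, 0.0004, 0.0019] dist 0.001
{'clock': 4.2833, 'joints': array([-6.01959865e-01,  5.65782199e-01,  1.68910250e+00,  5.51351468e-05,
        8.86112872e-01, -7.54023884e-01]), 'dq': array([ 0.00172812,  0.00067266, -0.00152303,  0.00034622,  0.00067453,
        0.0010325 ]), 'effort': array([ 6.49033533e-02, -4.80628788e+01, -1.78234899e+01,  1.52391783e-02,
        1.58555817e-02, -1.01599700e-03]), 'position': array([ 0.52140376, -0.34424473,  0.03851956]), 'orientation': array([6.51366151e-01, 7.58763500e-01, 5.31330636e-05, 2.93538739e-04]), 'wrist_force': array([0.19198588, 0.83928393, 1.72819932]), 'moment': array([-0.00738047,  0.00067313,  0.00611631]), 'width': 0.016914650902811888}
```

```bash
python3 -m inch '[{"delta_pos":[0,0,-0.003],"turn":[0,0,0],"gripper":0},{"delta_pos":[0,0,-0.01],"turn":[0,0,0],"gripper":0},{"delta_pos":[0,0,-0.02],"turn":[0,0,0],"gripper":0},{"delta_pos":[0,0,-0.032],"turn":[0,0,0],"gripper":0},{"delta_pos":[0,0,-0.044],"turn":[0,0,0],"gripper":0},{"delta_pos":[0,0,-0.054],"turn":[0,0,0],"gripper":0},{"delta_pos":[0,0,-0.06],"turn":[0,0,0],"gripper":0},{"delta_pos":[0,0,-0.06],"turn":[0,0,0],"gripper":0}]'
python3 - <<'E'
from h import *
a=np.radians(2.84); c,s=np.cos(a),np.sin(a)
def rk(x,y,z): return np.array([.591+c*x-s*y,.1747+s*x+c*y,z])
# spatula centre for tip at rack y=-0.17 in lane x=-.053, high
for ty in(-.17,-.12,-.0812): print(rk(-.0525,ty-.155,.06))
go(rk(-.0525,-.20-.155,.0985),2.84)
for n in ("side","top"):
    im=eyes.camera(n)
    c={'side':(270,180,140,180),'top':(330,150,200,150)}[n]; x,y,w,h=c
    s=3 if n=='side' else 4
    cv2.imwrite(f"pics/{n}2.png",cv2.resize(im[y:y+h,x:x+w,::-1],None,fx=s,fy=s,interpolation=cv2.INTER_CUBIC))
E
```

```text
clock: 4.95
position: [0.5221, -0.3447, 0.1006]
orientation: [0.651, 0.759, 0.0, 0.002]
wrist_force: [-0.1, 0.6, -1.1]
width: 0.0169
[ 0.55466727 -0.15250205  0.06      ]
[ 0.55218992 -0.10256346  0.06      ]
[ 0.5502675  -0.06381112  0.06      ]
delta [0.1552, 0.0582, 0.0018] turn [0.0031, 0.0025, 0.1024] dist 0.166
```

View pics/side2.png

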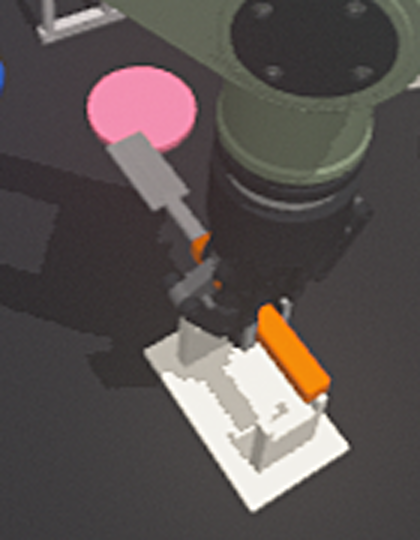

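View pics/top2.png

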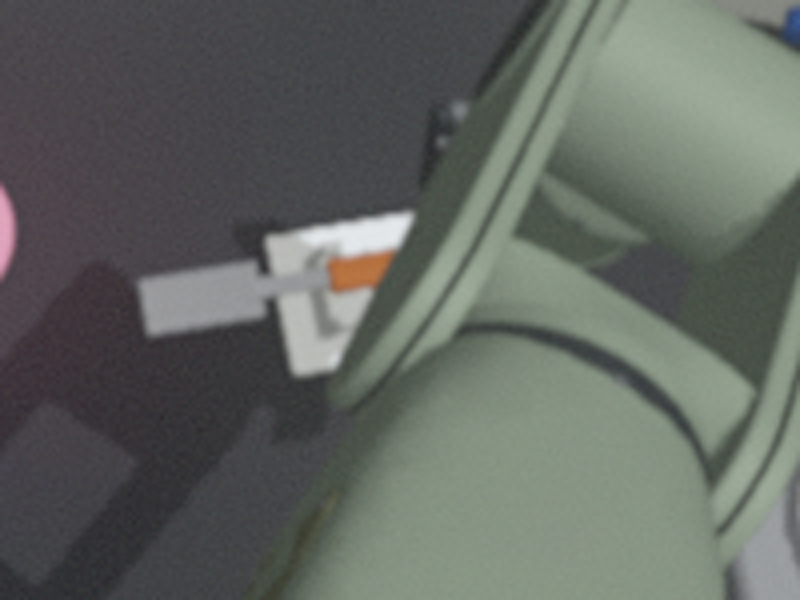

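```bash
cat >> h.py <<'E'
CR['s2']=('side',270,180,3); CR['t2']=('top',330,150,4)
def T2(ps,pt,a='s2',b='t2'): return tri(o(a,ps)[1],o(b,pt)[1])
E
python3 - <<'E'
from h import *
np.set_printoptions(precision=4,suppress=True)
for ps,pt in [((108,147),(148,336)),((140,132),(138,283)),((155,208),(265,317)),((189,191),(257,262))]: print(T2(ps,pt))
go([.5214,-.3442,.0985],8.7)
E
```

```text
(array([ 0.4858, -0.1926,  0.1186]), [np.float64(0.001449741039368182), np.float64(0.0014497410393679367)])
(array([ 0.5122, -0.1883,  0.1177]), [np.float64(0.0006236450361191631), np.float64(0.0006236450361194863)])
(array([ 0.4947, -0.2517,  0.1204]), [np.float64(0.0016484302035110743), np.float64(0.0016484302035107172)])
(array([ 0.5216, -0.2485,  0.1212]), [np.float64(0.0005407122158894277), np.float64(0.0005407122158896912)])
delta [-0.0002, 0.0002, -0.0] turn [0.0002, 0.0001, 0.0001] dist 0.0
```

```bash
python3 - <<'E'
from h import *
print(atz('top',(313.5,207.5),.008),atz('side',(317,216),.008),tri((317,216),(313.5,207.5)))
E
python3 -m inch '[{"delta_pos":[0.02,0.008,0],"turn":[0,0,0.012],"gripper":0},{"delta_pos":[0.045,0.017,0],"turn":[0,0,0.028],"gripper":0},{"delta_pos":[0.07,0.026,0],"turn":[0,0,0.045],"gripper":0},{"delta_pos":[0.095,0.035,0],"turn":[0,0,0.062],"gripper":0},{"delta_pos":[0.12,0.044,0],"turn":[0,0,0.08],"gripper":0},{"delta_pos":[0.14,0.052,0],"turn":[0,0,0.092],"gripper":0},{"delta_pos":[0.155,0.058,0],"turn":[0,0,0.102],"gripper":0},{"delta_pos":[0.155,0.058,0],"turn":[0,0,0.102],"gripper":0}]'
python3 - <<'E'
from h import *
a=np.radians(2.84); c,s=np.cos(a),np.sin(a)
def rk(x,y,z): return np.array([.591+c*x-s*y,.1747+s*x+c*y,z])
go(rk(-.0525,-.355,.0405),2.84)
E
```

```text
[ 0.55987478 -0.08469859  0.008     ] [ 0.55995237 -0.08681763  0.008     ] (array([ 0.56063438, -0.08472611,  0.00526085]), [np.float64(0.00025274549643446436), np.float64(0.0002527454964348625)])
clock: 5.72
position: [0.555, -0.179, 0.0974]
orientation: [0.688, 0.725, 0.0, -0.001]
wrist_force: [0.3, -0.5, -1.0]
width: 0.0171
delta [-0.0036, 0.0011, 0.0569] turn [-0.0017, -0.002, 0.0031] dist 0.057
```

```bash
python3 -m inch '[{"delta_pos":[0,0.0,0.006],"turn":[0,0,0],"gripper":0},{"delta_pos":[0,0.0,0.018],"turn":[0,0,0],"gripper":0},{"delta_pos":[0,0.0,0.032],"turn":[0,0,0],"gripper":0},{"delta_pos":[0,0.0,0.045],"turn":[0,0,0],"gripper":0},{"delta_pos":[0,0.0,0.054],"turn":[0,0,0],"gripper":0},{"delta_pos":[0,0.0,0.058],"turn":[0,0,0],"gripper":0},{"delta_pos":[0,0.0,0.058],"turn":[0,0,0],"gripper":0}]'
python3 - <<'E'
from h import *
a=np.radians(2.84); c,s=np.cos(a),np.sin(a)
def rk(x,y,z): return np.array([.591+c*x-s*y,.1747+s*x+c*y,z])
go(rk(-.0525,-.355,.0405),2.84)
go(rk(-.0525,-.155-.13,.0405),2.84)
for n in ("side","top"):
    im=eyes.camera(n)
    c={'side':(240,90,150,200),'top':(200,150,200,150)}[n]; x,y,w,h=c
    s=3 if n=='side' else 4
    cv2.imwrite(f"pics/{n}3.png",cv2.resize(im[y:y+h,x:x+w,::-1],None,fx=s,fy=s,interpolation=cv2.INTER_CUBIC))
E
```

```text
clock: 6.3
position: [0.5541, -0.1825, 0.0389]
orientation: [0.689, 0.724, -0.001, -0.001]
wrist_force: [0.1, -0.4, -1.2]
width: 0.017
delta [-0.0, 0.002, -0.0016] turn [-0.0024, -0.0009, -0.0003] dist 0.003
delta [0.07, 0.002, -0.0015] turn [-0.0024, -0.0009, -0.0003] dist 0.07
```

View pics/side3.png

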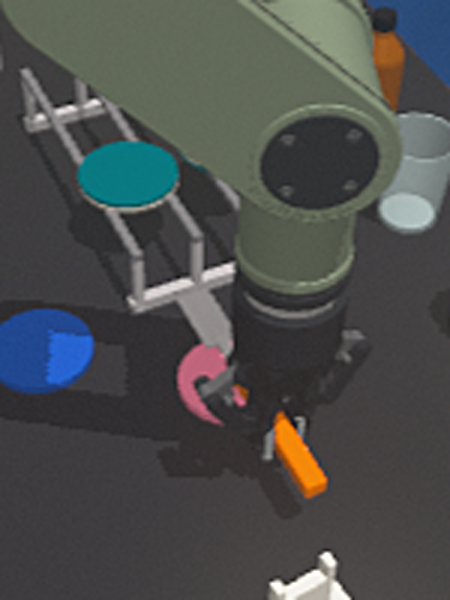

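View pics/top3.png

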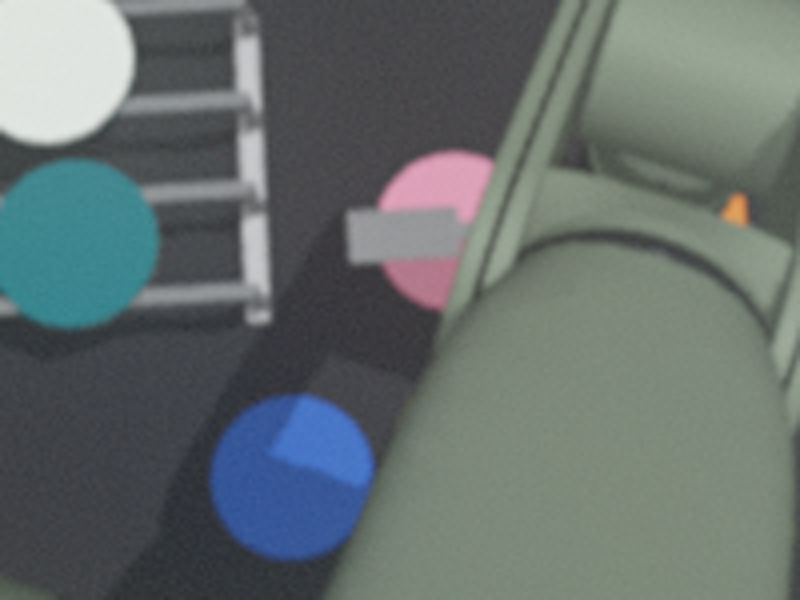

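```bash
python3 - <<'E'
from h import *
a=np.radians(2.84); c,s=np.cos(a),np.sin(a)
def rk(x,y,z): return np.array([.591+c*x-s*y,.1747+s*x+c*y,z])
print(telemetry.observe()['dq'])
go(rk(-.0525,-.355,.0405),2.84)
E
python3 -m inch '[{"delta_pos":[0.004,0.001,-0.0005],"turn":[0,0,0],"gripper":0},{"delta_pos":[0.01,0.001,-0.0005],"turn":[0,0,0],"gripper":0},{"delta_pos":[0.018,0.001,-0.0005],"turn":[0,0,0],"gripper":0},{"delta_pos":[0.026,0.001,-0.0005],"turn":[0,0,0],"gripper":0},{"delta_pos":[0.034,0.001,-0.0005],"turn":[0,0,0],"gripper":0},{"delta_pos":[0.041,0.001,-0.0005],"turn":[0,0,0],"gripper":0},{"delta_pos":[0.045,0.001,-0.0005],"turn":[0,0,0],"gripper":0},{"delta_pos":[0.045,0.001,-0.0005],"turn":[0,0,0],"gripper":0}]'
python3 - <<'E'
from h import *
a=np.radians(2.84); c,s=np.cos(a),np.sin(a)
def rk(x,y,z): return np.array([.591+c*x-s*y,.1747+s*x+c*y,z])
go(rk(-.0525,-.155-.081,.0405),2.84)
for n in ("side","top"):
    im=eyes.camera(n)
    c={'side':(240,90,150,200),'top':(200,150,200,150)}[n]; x,y,w,h=c
    s=3 if n=='side' else 4
    cv2.imwrite(f"pics/{n}4.png",cv2.resize(im[y:y+h,x:x+w,::-1],None,fx=s,fy=s,interpolation=cv2.INTER_CUBIC))
go(rk(-.0525,-.155-.081,.0405),2.84)
E
```

```text
[ 0.00572823 -0.01080309 -0.00925053  0.00136104  0.00118083  0.00130493]
delta [0.0001, 0.0009, -0.0001] turn [0.0003, 0.0001, 0.0001] dist 0.001
clock: 7.07
position: [0.5537, -0.1359, 0.0408]
orientation: [0.689, 0.725, 0.0, -0.0]
wrist_force: [-0.2, -0.6, -0.8]
width: 0.0176
delta [0.0724, 0.0003, 0.0003] turn [-0.0003, -0.0003, 0.0018] dist 0.072Traceback (most recent call last):
  File "<stdin>", line 10, in <module>
  File "<stdin>", line 3, in rk
TypeError: can't multiply sequence by non-int of type 'float'
```

View pics/side4.png

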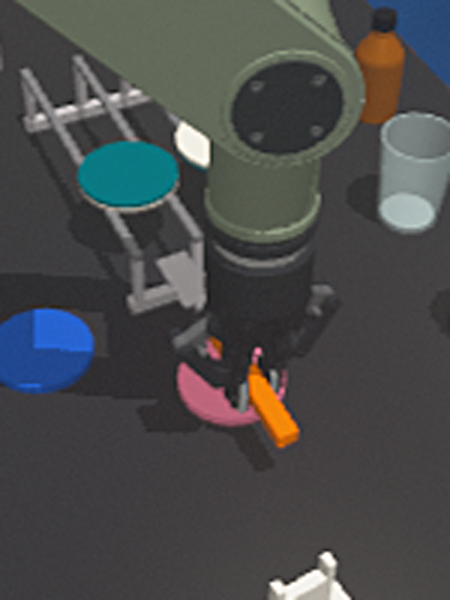

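View pics/top4.png

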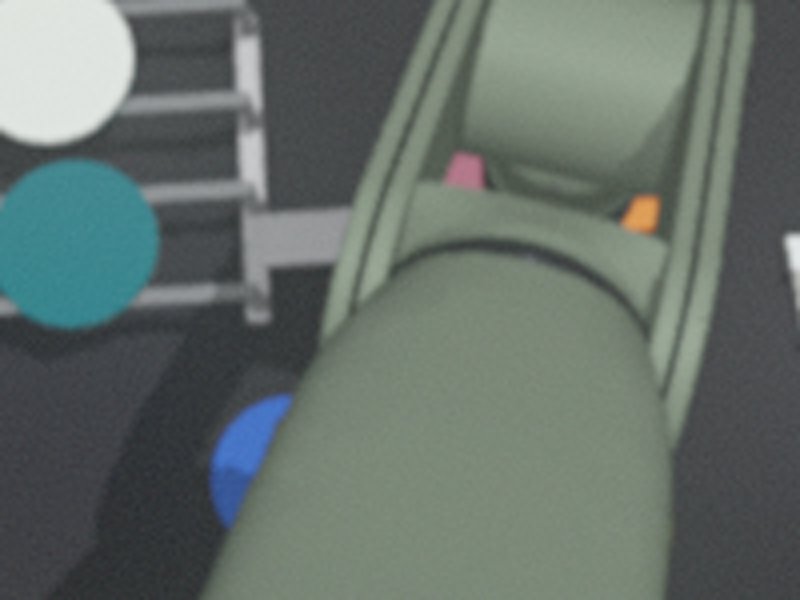

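```bash
python3 -m inch '[{"delta_pos":[0.006,0,0],"turn":[0,0,0],"gripper":0},{"delta_pos":[0.016,0,0],"turn":[0,0,0.001],"gripper":0},{"delta_pos":[0.028,0,0],"turn":[0,0,0.001],"gripper":0},{"delta_pos":[0.04,0,0],"turn":[0,0,0.001],"gripper":0},{"delta_pos":[0.052,0,0],"turn":[0,0,0.001],"gripper":0},{"delta_pos":[0.062,0,0],"turn":[0,0,0.001],"gripper":0},{"delta_pos":[0.07,0,0],"turn":[0,0,0.001],"gripper":0},{"delta_pos":[0.072,0,0],"turn":[0,0,0.001],"gripper":0}]'
python3 -m inch '[{"delta_pos":[0,0,0],"turn":[0,0,0],"gripper":0},{"delta_pos":[0,0,0],"turn":[0,0,0],"gripper":0}]'
python3 - <<'E'
from h import *
a=np.radians(2.84); c,s=np.cos(a),np.sin(a)
def rk(x,y,z): return np.array([.591+c*x-s*y,.1747+s*x+c*y,z])
for n in ("side","top"):
    im=eyes.camera(n)
    q={'side':(240,90,150,200),'top':(200,150,200,150)}[n]; x,y,w,h=q
    k=3 if n=='side' else 4
    cv2.imwrite(f"pics/{n}5.png",cv2.resize(im[y:y+h,x:x+w,::-1],None,fx=k,fy=k,interpolation=cv2.INTER_CUBIC))
go(rk(-.0525,-.155-.081,.0405),2.84)
# arc plan: pivot y=-.0542+.038, z=.070 ; tip top edge; s=65
S=.065-.0; P=-.0542+.038
for th in (0,5,10,15,20,30,40,50,60,70,80,90,96,102,108,114,120):
    t=np.radians(th); y=P-S*np.cos(t); z=.07+S*np.sin(t)
    print(th, 'dfwd %.4f dup %.4f'%(y-(-.081), z-.07+.00875))
E
```

```text
clock: 7.83
position: [0.55, -0.0635, 0.0408]
orientation: [0.689, 0.725, 0.0, -0.0]
wrist_force: [0.5, -0.4, -0.4]
width: 0.0173
clock: 8.0
position: [0.5504, -0.0652, 0.0409]
orientation: [0.689, 0.724, 0.0, 0.0]
wrist_force: [0.5, -0.5, -1.1]
width: 0.0172
delta [0.002, 0.0, 0.0003] turn [0.0002, 0.0001, -0.0009] dist 0.002
0 dfwd -0.0002 dup 0.0088
5 dfwd 0.0000 dup 0.0144
10 dfwd 0.0008 dup 0.0200
15 dfwd 0.0020 dup 0.0256
20 dfwd 0.0037 dup 0.0310
30 dfwd 0.0085 dup 0.0413
40 dfwd 0.0150 dup 0.0505
50 dfwd 0.0230 dup 0.0585
60 dfwd 0.0323 dup 0.0650
70 dfwd 0.0426 dup 0.0698
80 dfwd 0.0535 dup 0.0728
90 dfwd 0.0648 dup 0.0738
96 dfwd 0.0716 dup 0.0734
102 dfwd 0.0783 dup 0.0723
108 dfwd 0.0849 dup 0.0706
114 dfwd 0.0912 dup 0.0681
120 dfwd 0.0973 dup 0.0650
```

View pics/side5.png

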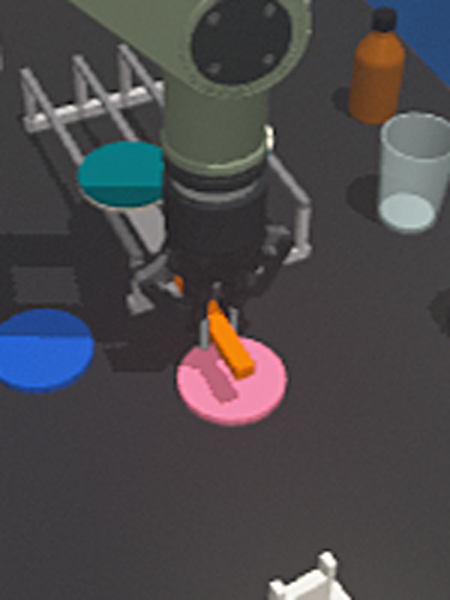

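View pics/top5.png

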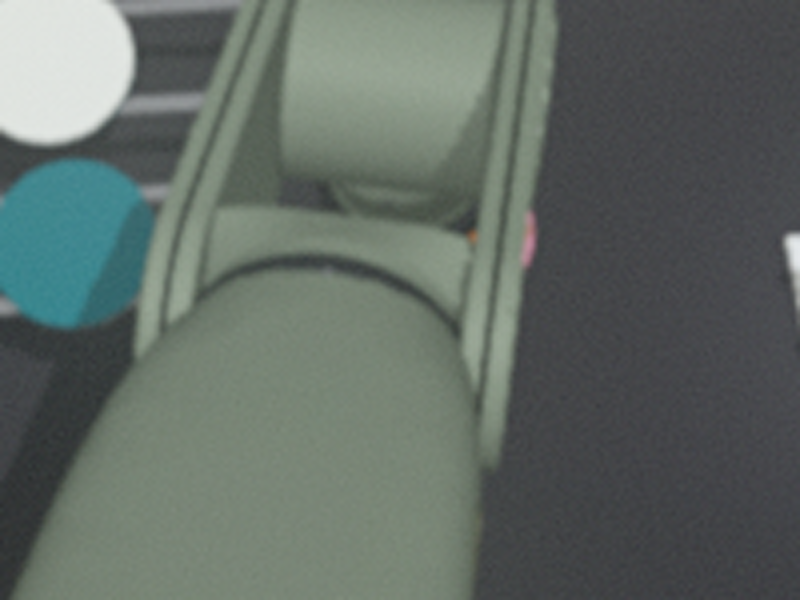

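```bash
python3 -m inch '[{"delta_pos":[0.0005,0,-0.004],"turn":[0,0,0],"gripper":0},{"delta_pos":[0.0005,0,-0.009],"turn":[0,0,0],"gripper":0},{"delta_pos":[0.0005,0,-0.0145],"turn":[0,0,0],"gripper":0},{"delta_pos":[0.001,0,-0.02],"turn":[0,0,0],"gripper":0},{"delta_pos":[0.002,0,-0.0256],"turn":[0,0,0],"gripper":0},{"delta_pos":[0.0037,0,-0.031],"turn":[0,0,0],"gripper":0},{"delta_pos":[0.006,0,-0.0363],"turn":[0,0,0],"gripper":0},{"delta_pos":[0.0085,0,-0.0413],"turn":[0,0,0],"gripper":0}]'
python3 - <<'E'
from h import *
for n in ("side",):
    im=eyes.camera(n)
    q={'side':(220,70,170,180),'top':(120,120,200,150)}[n]; x,y,w,h=q
    k=3 if n=='side' else 4
    cv2.imwrite(f"pics/{n}6.png",cv2.resize(im[y:y+h,x:x+w,::-1],None,fx=k,fy=k,interpolation=cv2.INTER_CUBIC))
E
```

```text
clock: 8.77
position: [0.5498, -0.0565, 0.0828]
orientation: [0.69, 0.724, 0.0, 0.0]
wrist_force: [-0.0, 0.4, -1.6]
width: 0.017
```

View pics/side6.png

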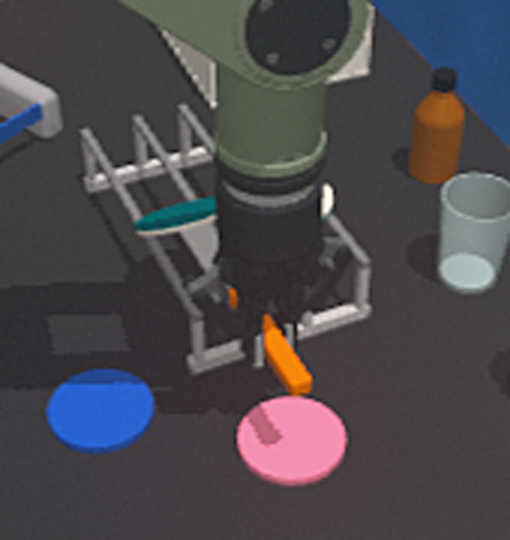

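```bash
python3 -m inch '[{"delta_pos":[0.0031,0,-0.0049],"turn":[0,0,0],"gripper":0},{"delta_pos":[0.0066,0,-0.0094],"turn":[0,0,0],"gripper":0},{"delta_pos":[0.0105,0,-0.0137],"turn":[0,0,0],"gripper":0},{"delta_pos":[0.0148,0,-0.0176],"turn":[0,0,0],"gripper":0},{"delta_pos":[0.0193,0,-0.0211],"turn":[0,0,0],"gripper":0},{"delta_pos":[0.0242,0,-0.0242],"turn":[0,0,0],"gripper":0},{"delta_pos":[0.0293,0,-0.0268],"turn":[0,0,0],"gripper":0},{"delta_pos":[0.0346,0,-0.029],"turn":[0,0,0],"gripper":0}]'
python3 - <<'E'
from h import *
for n in ("side","top"):
    im=eyes.camera(n)
    q={'side':(220,70,170,180),'top':(120,120,200,150)}[n]; x,y,w,h=q
    k=3 if n=='side' else 4
    cv2.imwrite(f"pics/{n}7.png",cv2.resize(im[y:y+h,x:x+w,::-1],None,fx=k,fy=k,interpolation=cv2.INTER_CUBIC))
E
```

```text
clock: 9.48
position: [0.5481, -0.0215, 0.1114]
orientation: [0.69, 0.724, 0.0, 0.0]
wrist_force: [0.6, -0.1, -0.1]
width: 0.017
```

View pics/side7.png

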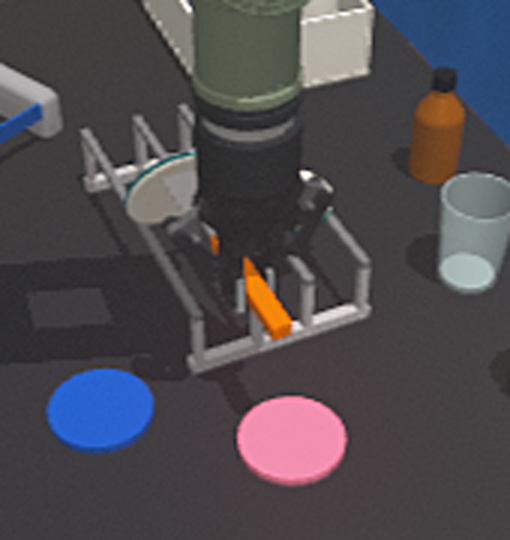

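View pics/top7.png

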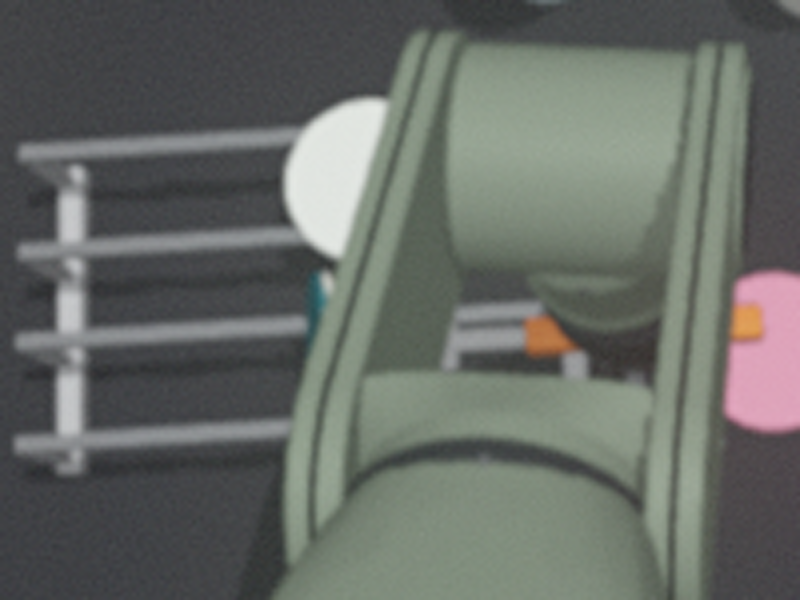

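```bash
python3 -m inch '[{"delta_pos":[0.0055,0,-0.0018],"turn":[0,0,0],"gripper":0},{"delta_pos":[0.0111,0,-0.003],"turn":[0,0,0],"gripper":0},{"delta_pos":[0.0168,0,-0.0037],"turn":[0,0,0],"gripper":0},{"delta_pos":[0.0226,0,-0.004],"turn":[0,0,0],"gripper":0},{"delta_pos":[0.0284,0,-0.0037],"turn":[0,0,0],"gripper":0},{"delta_pos":[0.0341,0,-0.003],"turn":[0,0,0],"gripper":0},{"delta_pos":[0.0397,0,-0.0018],"turn":[0,0,0],"gripper":0},{"delta_pos":[0.0452,0,0],"turn":[0,0,0],"gripper":0}]'
python3 - <<'E'
from h import *
for n in ("side","top"):
    im=eyes.camera(n)
    q={'side':(220,70,170,180),'top':(120,120,200,150)}[n]; x,y,w,h=q
    k=3 if n=='side' else 4
    cv2.imwrite(f"pics/{n}8.png",cv2.resize(im[y:y+h,x:x+w,::-1],None,fx=k,fy=k,interpolation=cv2.INTER_CUBIC))
E
```

```text
clock: 10.25
position: [0.5459, 0.0237, 0.111]
orientation: [0.69, 0.724, 0.0, -0.0]
wrist_force: [-0.5, 0.2, -1.6]
width: 0.0169
```

View pics/side8.png

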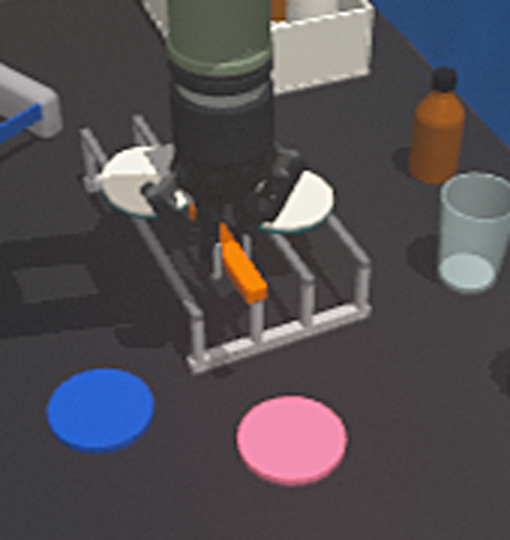

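View pics/top8.png

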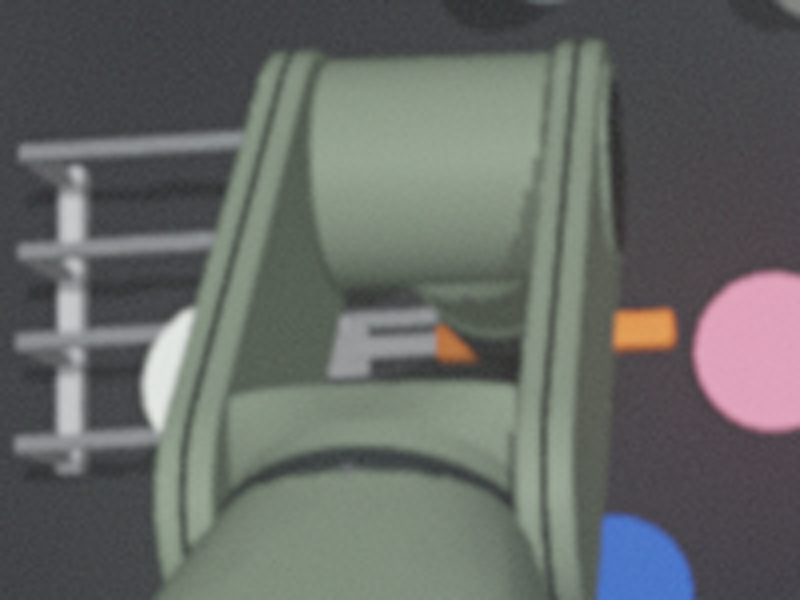

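```bash
python3 -m inch '[{"delta_pos":[-0.004,0,-0.008],"turn":[0,0,0],"gripper":0},{"delta_pos":[-0.02,0,-0.018],"turn":[0,0,0],"gripper":0},{"delta_pos":[-0.045,0,-0.025],"turn":[0,0,0],"gripper":0},{"delta_pos":[-0.075,0,-0.03],"turn":[0,0,0],"gripper":0},{"delta_pos":[-0.105,0,-0.03],"turn":[0,0,0],"gripper":0},{"delta_pos":[-0.135,0,-0.03],"turn":[0,0,0],"gripper":0},{"delta_pos":[-0.16,0,-0.03],"turn":[0,0,0],"gripper":0},{"delta_pos":[-0.18,0,-0.03],"turn":[0,0,0],"gripper":0}]'
python3 - <<'E'
from h import *
for n in ("side","top"):
    im=eyes.camera(n)
    q={'side':(220,70,170,180),'top':(120,120,200,150)}[n]; x,y,w,h=q
    k=3 if n=='side' else 4
    cv2.imwrite(f"pics/{n}9.png",cv2.resize(im[y:y+h,x:x+w,::-1],None,fx=k,fy=k,interpolation=cv2.INTER_CUBIC))
go([.5214,-.3442,.11],8.71)
E
```

```text
clock: 11.02
position: [0.5547, -0.1596, 0.1419]
orientation: [0.69, 0.724, 0.0, 0.001]
wrist_force: [0.3, -0.2, -2.4]
width: 0.017
delta [-0.1821, -0.0419, 0.032] turn [0.0013, 0.0017, -0.1069] dist 0.19
```

View pics/side9.png

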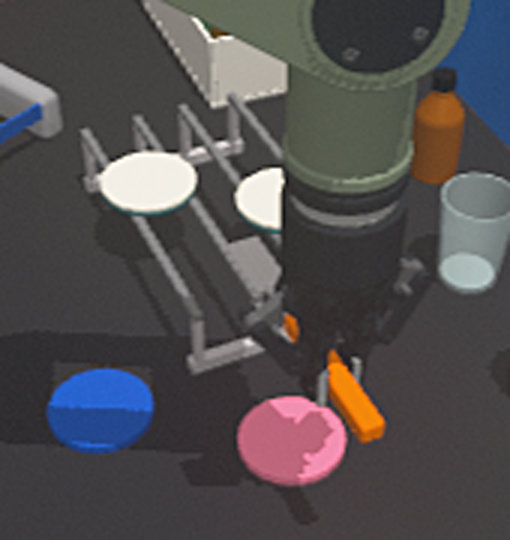

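View pics/top9.png

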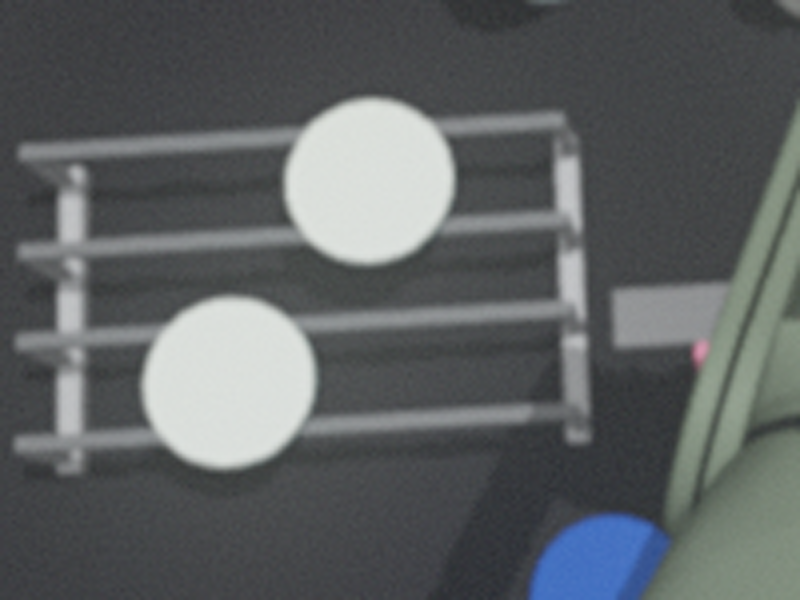

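```bash
python3 -m inch '[{"delta_pos":[-0.03,-0.006,0.0],"turn":[0,0,-0.015],"gripper":0},{"delta_pos":[-0.06,-0.013,0.005],"turn":[0,0,-0.035],"gripper":0},{"delta_pos":[-0.09,-0.02,0.01],"turn":[0,0,-0.055],"gripper":0},{"delta_pos":[-0.12,-0.028,0.018],"turn":[0,0,-0.075],"gripper":0},{"delta_pos":[-0.145,-0.034,0.025],"turn":[0,0,-0.09],"gripper":0},{"delta_pos":[-0.165,-0.038,0.029],"turn":[0,0,-0.1],"gripper":0},{"delta_pos":[-0.177,-0.041,0.032],"turn":[0,0,-0.107],"gripper":0},{"delta_pos":[-0.182,-0.042,0.032],"turn":[0,0,-0.107],"gripper":0}]'
python3 -m inch '[{"delta_pos":[0,0,0],"turn":[0,0,0],"gripper":0},{"delta_pos":[0,0,0],"turn":[0,0,0],"gripper":0},{"delta_pos":[0,0,0],"turn":[0,0,0],"gripper":0}]'
python3 - <<'E'
from h import *
for n in ("side","top"):
    im=eyes.camera(n)
    q={'side':(270,180,140,180),'top':(330,150,200,150)}[n]; x,y,w,h=q
    k=3 if n=='side' else 4
    cv2.imwrite(f"pics/{n}10.png",cv2.resize(im[y:y+h,x:x+w,::-1],None,fx=k,fy=k,interpolation=cv2.INTER_CUBIC))
go([.5214,-.3442,.11],8.71);go([.5214,-.3442,.0385],8.71)
E
```

```text
clock: 11.78
position: [0.5209, -0.342, 0.1086]
orientation: [0.65, 0.76, -0.0, -0.0]
wrist_force: [-0.1, 0.1, -0.9]
width: 0.0171
clock: 12.03
position: [0.5221, -0.3396, 0.1095]
orientation: [0.65, 0.76, 0.0, 0.0]
wrist_force: [-0.5, 0.4, -0.4]
width: 0.0172
delta [-0.0044, -0.0014, -0.0005] turn [0.0004, -0.0, 0.0052] dist 0.005
delta [-0.0044, -0.0014, 0.071] turn [0.0004, -0.0, 0.0052] dist 0.071
```

View pics/side10.png

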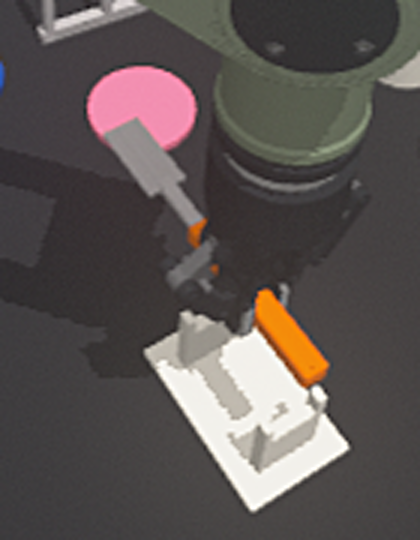

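View pics/top10.png

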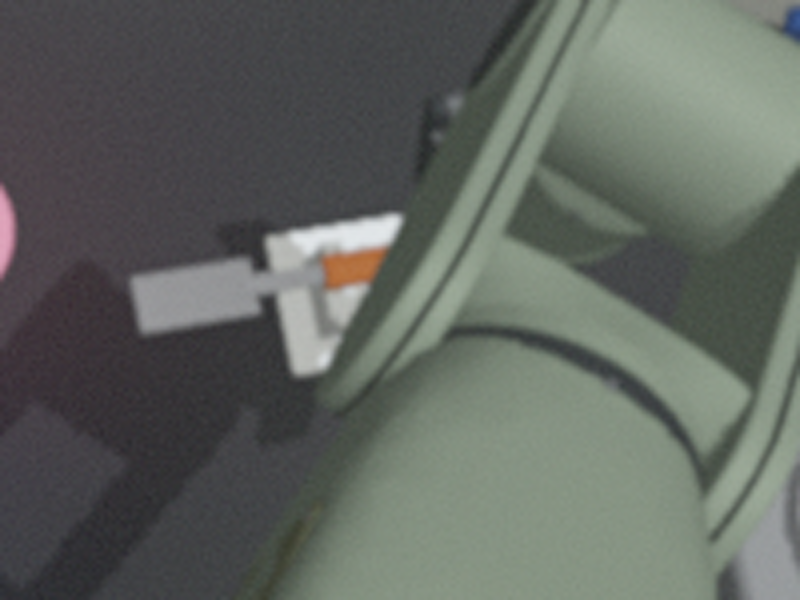

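Run:
```python
from h import *
np.set_printoptions(precision=4,suppress=True)
for ps,pt in [((104,136),(140,333)),((137,119),(131,279)),((155,196),(262,313)),((187,179),(250,259))]: print(T2(ps,pt))
s=telemetry.observe(); print(s['position'],s['dq'])
R=Ro.from_quat(s['orientation']).as_matrix(); y=R[:,1]; f=np.array([-y[1],y[0]]); print(np.degrees(np.arctan2(y[1],y[0])), s['position'][:2]+.155*f, s['position'][:2]+.095*f, s['position'][2]+.0195+.00125)
go([.5214,-.3442,.0385],8.71)
```

```text
(array([ 0.4857, -0.1877,  0.1253]), [np.float64(0.0006349631152039106), np.float64(0.000634963115203568)])
(array([ 0.5123, -0.1838,  0.1269]), [np.float64(6.991908518866063e-05), np.float64(6.991908518903731e-05)])
(array([ 0.4956, -0.2488,  0.1294]), [np.float64(0.0017484106668658598), np.float64(0.0017484106668664802)])
(array([ 0.522 , -0.2438,  0.1284]), [np.float64(0.0005125941386894742), np.float64(0.0005125941386902935)])
[ 0.5221 -0.3396  0.1095] [-0.002   0.0041 -0.0018 -0.0024 -0.002  -0.0027]
9.007859145541225 [ 0.4978 -0.1865] [ 0.5072 -0.2458] 0.13023952354664628
delta [-0.0044, -0.0014, 0.071] turn [0.0004, -0.0, 0.0052] dist 0.071
```

```bash
python3 -m inch '[{"delta_pos":[-0.003,-0.0014,0.0],"turn":[0,0,0.005],"gripper":0},{"delta_pos":[-0.0044,-0.0014,0.005],"turn":[0,0,0.005],"gripper":0},{"delta_pos":[-0.0044,-0.0014,0.014],"turn":[0,0,0.005],"gripper":0},{"delta_pos":[-0.0044,-0.0014,0.024],"turn":[0,0,0.005],"gripper":0},{"delta_pos":[-0.0044,-0.0014,0.032],"turn":[0,0,0.005],"gripper":0},{"delta_pos":[-0.0044,-0.0014,0.036],"turn":[0,0,0.005],"gripper":0},{"delta_pos":[-0.0044,-0.0014,0.036],"turn":[0,0,0.005],"gripper":0},{"delta_pos":[-0.0044,-0.0014,0.036],"turn":[0,0,0.005],"gripper":0}]'
python3 - <<'E'
from h import *
go([.5214,-.3442,.0385],8.71)
E
```

```text
clock: 12.8
position: [0.5208, -0.3451, 0.0725]
orientation: [0.652, 0.758, -0.0, -0.001]
wrist_force: [0.4, -0.4, -0.9]
width: 0.0168
delta [0.0008, 0.0007, 0.034] turn [-0.0007, -0.0008, -0.001] dist 0.034
```

```bash
python3 -m inch '[{"delta_pos":[0.0005,0.0005,0.005],"turn":[0,0,0],"gripper":0},{"delta_pos":[0.0005,0.0005,0.012],"turn":[0,0,0],"gripper":0},{"delta_pos":[0.0005,0.0005,0.019],"turn":[0,0,0],"gripper":0},{"delta_pos":[0.0005,0.0005,0.025],"turn":[0,0,0],"gripper":0},{"delta_pos":[0.0005,0.0005,0.029],"turn":[0,0,0],"gripper":0},{"delta_pos":[0.0005,0.0005,0.032],"turn":[0,0,0],"gripper":0},{"delta_pos":[0.0005,0.0005,0.0335],"turn":[0,0,0],"gripper":0},{"delta_pos":[0.0005,0.0005,0.0335],"turn":[0,0,0],"gripper":0}]'
python3 -m inch '[{"delta_pos":[0,0,0],"turn":[0,0,0],"gripper":0},{"delta_pos":[0,0,0],"turn":[0,0,0],"gripper":0}]'
python3 - <<'E'
from h import *
go([.5214,-.3442,.0385],8.71); print(telemetry.observe()['moment'])
E
```

```text
clock: 13.47
position: [0.5213, -0.3445, 0.0392]
orientation: [0.652, 0.758, 0.0, -0.0]
wrist_force: [0.1, 0.5, -0.9]
width: 0.0171
clock: 13.63
position: [0.5216, -0.3447, 0.0399]
orientation: [0.652, 0.758, 0.0, 0.0]
wrist_force: [-0.1, 1.1, -1.5]
width: 0.0168
delta [0.0006, -0.0001, 0.0014] turn [0.0005, 0.0004, -0.001] dist 0.002
[-0.03624926 -0.0455109   0.05545878]
```

```bash
python3 -m inch '[{"delta_pos":[0.0005,0,0.0007],"turn":[0,0,0],"gripper":0},{"delta_pos":[0.0005,0,0.0014],"turn":[0,0,0],"gripper":0},{"delta_pos":[0.0005,0,0.0014],"turn":[0,0,0],"gripper":0},{"delta_pos":[0.0005,0,0.0014],"turn":[0,0,0],"gripper":0}]'
python3 - <<'E'
from h import *
go([.5214,-.3442,.0385],8.71)
E
```

```text
clock: 13.97
position: [0.5215, -0.3442, 0.0385]
orientation: [0.652, 0.758, 0.0, 0.0]
wrist_force: [-1.2, 0.9, 1.3]
width: 0.0171
delta [-0.0, -0.0001, 0.0] turn [0.0004, 0.0002, -0.001] dist 0.0
```

```bash
python3 -m inch '[{"delta_pos":[0,0,0],"turn":[0,0,0],"gripper":0.3},{"delta_pos":[0,0,0],"turn":[0,0,0],"gripper":0.6},{"delta_pos":[0,0,0],"turn":[0,0,0],"gripper":1},{"delta_pos":[0,0,0],"turn":[0,0,0],"gripper":1},{"delta_pos":[0,0,0],"turn":[0,0,0],"gripper":1},{"delta_pos":[0,0,0],"turn":[0,0,0],"gripper":1},{"delta_pos":[0,0,0],"turn":[0,0,0],"gripper":1},{"delta_pos":[0,0,0],"turn":[0,0,0],"gripper":1}]'
python3 -m inch '[{"delta_pos":[0,0,-0.005],"turn":[0,0,0],"gripper":1},{"delta_pos":[0,0,-0.015],"turn":[0,0,0],"gripper":1},{"delta_pos":[0,0,-0.03],"turn":[0,0,0],"gripper":1},{"delta_pos":[0,0,-0.05],"turn":[0,0,0],"gripper":1},{"delta_pos":[0,0,-0.075],"turn":[0,0,0],"gripper":1},{"delta_pos":[0,0,-0.1],"turn":[0,0,0],"gripper":1},{"delta_pos":[0,0,-0.13],"turn":[0,0,0],"gripper":1},{"delta_pos":[0,0,-0.16],"turn":[0,0,0],"gripper":1}]'
python3 - <<'E'
from h import *
go([.36,-.1,.28],8.71)
E
```

```text
clock: 14.63
position: [0.5213, -0.3441, 0.0382]
orientation: [0.652, 0.758, 0.0, -0.0]
wrist_force: [-0.2, -0.5, -0.2]
width: 0.0853
clock: 15.3
position: [0.5211, -0.3439, 0.2004]
orientation: [0.652, 0.758, 0.0, 0.0]
wrist_force: [-0.2, -1.1, -0.2]
width: 0.0852
delta [0.2654, -0.1225, -0.0797] turn [0.0004, 0.0002, -0.001] dist 0.303
```

Now move the arm out of the view for a final check.

```bash
python3 -m inch '[{"delta_pos":[0.01,-0.02,-0.02],"turn":[0,0,0],"gripper":1},{"delta_pos":[0.035,-0.04,-0.04],"turn":[0,0,0],"gripper":1},{"delta_pos":[0.07,-0.055,-0.06],"turn":[0,0,0],"gripper":1},{"delta_pos":[0.105,-0.07,-0.075],"turn":[0,0,0],"gripper":1},{"delta_pos":[0.14,-0.085,-0.08],"turn":[0,0,0],"gripper":1},{"delta_pos":[0.17,-0.1,-0.08],"turn":[0,0,0],"gripper":1},{"delta_pos":[0.19,-0.11,-0.08],"turn":[0,0,0],"gripper":1},{"delta_pos":[0.2,-0.12,-0.08],"turn":[0,0,0],"gripper":1}]'
python3 -m inch '[{"delta_pos":[0,0,0],"turn":[0,0,0],"gripper":1},{"delta_pos":[0,0,0],"turn":[0,0,0],"gripper":1},{"delta_pos":[0,0,0],"turn":[0,0,0],"gripper":1}]'
python3 - <<'E'
from h import *
for n in ("side","top"):
    im=eyes.camera(n); cv2.imwrite(f"pics/{n}11.png",im[:,:,::-1])
E
```

```text
clock: 15.97
position: [0.3711, -0.1625, 0.2795]
orientation: [0.651, 0.759, 0.001, 0.001]
wrist_force: [0.6, 0.2, -0.2]
width: 0.0856
clock: 16.22
position: [0.3735, -0.1654, 0.2785]
orientation: [0.652, 0.758, 0.0, 0.001]
wrist_force: [-0.6, -0.7, 0.2]
width: 0.0851
```

View pics/side11.png

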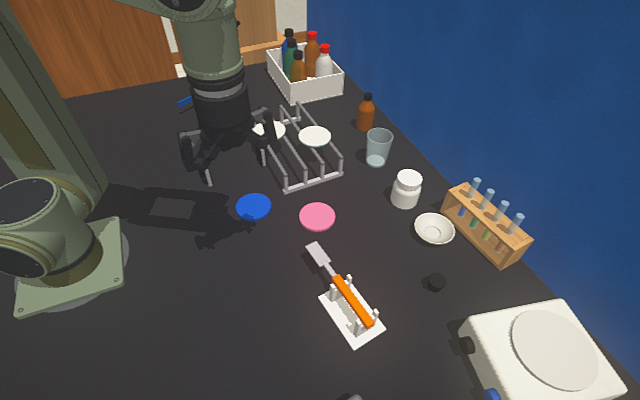

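View pics/top11.png

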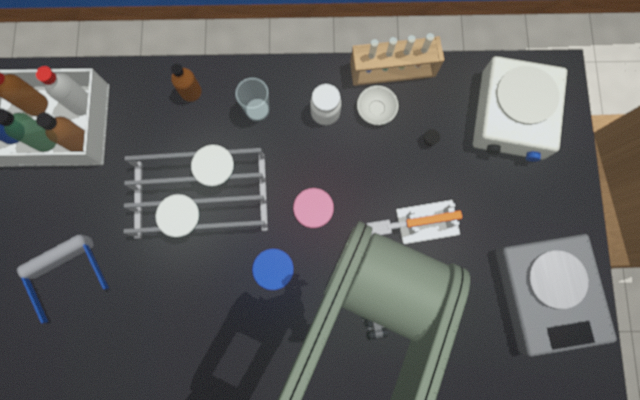

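Run:
```python
from h import *
np.set_printoptions(precision=4,suppress=True)
def cen(n,k,lo,hi,box):
    im=cv2.imread(f'pics/{n}{k}.png'); m=cv2.inRange(cv2.cvtColor(im,cv2.COLOR_BGR2HSV),lo,hi)
    x,y,w,h=box; z=np.zeros_like(m); z[y:y+h,x:x+w]=m[y:y+h,x:x+w]; M=cv2.moments(z,True); return M['m10']/M['m00'],M['m01']/M['m00'],M['m00']
for k in (0,11):
    print('handle',cen('side',k,(5,150,100),(25,255,255),(320,260,70,80)),cen('top',k,(5,120,100),(25,255,255),(400,200,70,40)))
    print('white',cen('side',k,(0,0,170),(180,60,255),(296,122,38,28)),cen('top',k,(0,0,190),(180,60,255),(185,138,55,52)))
print('turned top',cen('top',11,(0,0,190),(180,60,255),(150,187,55,55)))
u=cen('top',11,(0,0,190),(180,60,255),(150,187,55,55))
p=atz('top',u[:2],.078); a=.0496; d=p[:2]-[.591,.1747]; print(p, np.cos(a)*d[0]+np.sin(a)*d[1], -np.sin(a)*d[0]+np.cos(a)*d[1])
im=cv2.imread('pics/side11.png')[90:180,230:340]; cv2.imwrite('pics/s12.png',cv2.resize(im,None,fx=5,fy=5,interpolation=2))
```

```text
handle (352.2747068676717, 301.18760469011727, 597.0) (435.1984536082474, 218.84278350515464, 388.0)
white (314.3648393194707, 135.61814744801512, 529.0) (211.84348496530455, 164.76715497301464, 1297.0)
handle (352.67779632721204, 301.11352253756263, 599.0) (435.3938618925831, 218.3989769820972, 391.0)
white (314.3648393194707, 135.61814744801512, 529.0) (211.86676994577846, 164.8048024786987, 1291.0)
turned top (176.74981711777616, 215.07095830285297, 1367.0)
[0.5342 0.2062 0.078 ] -0.05514028126143636 0.03424484190974063
```

View pics/s12.png

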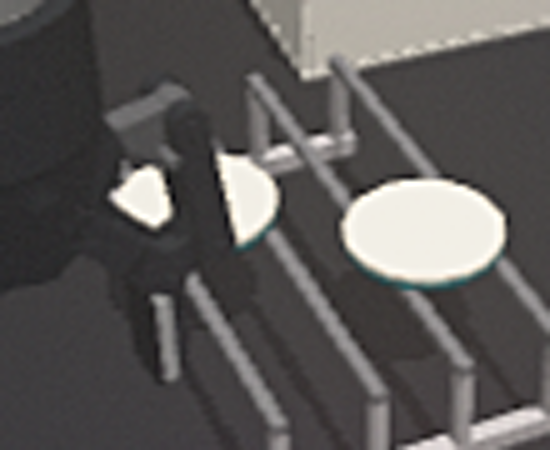

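```bash
python3 -c "
from workcell import telemetry,sign_off
s=telemetry.observe(); print(s['clock'],s['wrist_force'],abs(s['dq']).max()); print(sign_off())"
```

```text
16.3167 [-0.08031143  0.39200974 -0.22702724] 0.005135962972476986
the job is handed in; nothing more can be done
None
```

The teal disc is turned over and now lies white face up in its lane. The spatula is back on its rest, released. I handed the job in at 16.3 s.

I gripped the spatula at mid-handle and slid its blade level under the teal disc from the rack's -y end. I then raised it along an arc, so the disc tipped over its +y edge.

Last checks, from the cameras and the arm's own readings:
- **Turned disc:** it lies flat across the two rails about 2 mm off the lane centre line. It moved about 88 mm along the rack, rather than the "about 70 mm" you gave, and is still well within the rails. In the last side view a gripper finger hid part of it; the full views of it are from the top camera and from a side picture taken earlier, just after the turn.
- **White disc:** it has not moved (under 0.1 pixel of change in both views).
- **Spatula:** the handle is within about half a pixel (roughly 1 mm) of where it started.
- **Robot:** the gripper is open and clear of everything, and the arm is at rest. Every wrist force reading was under about 3 N.

No check failed; the longer landing distance was the only disagreement.

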